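Take the big drip bottle off its safety hook

TASK

Two drip bottles hang in steel frames on the bench stands, each on a hook with a sprung safety keeper. Take the bigger bottle down: with its hang bar, push the keeper back until the bar is out from under the hook's lip, lift the bar up and off the hook, then stand the bottle upright and gently in the round steel tray and let go. Leave the smaller bottle hanging where it is.

Things in the scene. Friction and masses are not known exactly. Their poses are not given: they have to be found in the camera images.
- bottle_bar (a point): Centre of the bigger bottle's steel hang bar: 12 mm round, 72 long along y; z up, x level towards its stand's post. Hung: 205 above the table. One rigid frame, 0.35 kg: hold it by the grey grip bar, centre 60 above, 16 x 16 mm, 72 long (y), highest part. Amber bottle 60 wide (the other: 40); stopper ends 88 below this point; flat round base, 72 across, underside 180 below.
- keeper (a joint): Its hook's sprung flap (rad): 0 shut, 1.2 most, 1.5 to 5 N. In the hung bar's frame (mm): shut at x 8, top z 20. Nose x -17 to -10; its lip covers the bar to x 6, z 16 to 22 (hook's top). Arm 14 wide, underside z -30, back to a post at x 95. Push the bar 23 (14 to 32) to +x, raise it 43 (32 to 54; at 58 the stopper hits the arm), then over the nose to -x: clear of all at x -80.
- tray: Round shallow steel tray fixed to the table, 176 mm across the rim, 12 mm high. Origin: centre of its underside; its flat floor is 4 mm above that and about 162 mm across.
- small_bar (a point): Centre of the smaller bottle's hang bar, on another hook of the same kind, 205 mm above the table; axes as for the bigger. Frame 56 mm wide (y), grip bar 60 mm above this point, base 140 mm below. To be left alone.

How it is judged:
On the way, in this order (a step that is already met when the one before it is completed fails the run):
1. the bigger bottle's hang bar, still low in the hook, has pushed the keeper back (value of joint keeper above 0.4 rad and distance of bottle_bar from where it was at the start of the episode above 0.01 m and contact force between bottle and keeper above 0.3 N and height (world z) of bottle_bar below 0.221 m), for 0.05 s.
2. the bar is lifted off the hook and the keeper has sprung shut (height (world z) of bottle_bar above 0.228 m and value of joint keeper below 0.1 rad), for 0.1 s.
At the end, for the whole second after the job is handed in: The bigger bottle stands upright (within 6 degrees), flat on the tray's floor inside the rim (its middle within 55 mm of the tray's centre), at rest and let go; its hook's keeper is shut again; the smaller bottle hangs on its hook, its bar within 15 mm of where it was (horizontal distance between bottle_bar and tray below 0.055 m and height (world z) of bottle_bar between 0.176 and 0.19 m and angle between bottle_bar's own z axis and vertical below 0.1 rad and linear speed of bottle below 0.02 m/s and value of joint keeper below 0.1 rad and distance of small_bar from where it was at the start of the episode below 0.015 m); the robot touches nothing.
It fails at once if the smaller bottle is knocked or taken off its hook (its bar moved more than 30 mm) (distance of small_bar from where it was at the start of the episode above 0.03 m).
It fails at once if the bigger bottle is dropped or banged into the tray (faster than 0.45 m/s within 20 mm of its floor) (linear speed of bottle above 0.45 m/s and height (world z) of bottle_bar below 0.204 m and horizontal distance between bottle_bar and tray below 0.1 m).
It also fails if it takes over 50 s, if anything falls off the work surface, if the arm or the gripper's body presses on something with over 40 N, if the wrist force passes 120 N, or if a joint passes its speed limit or range.

ROBOT

A 7-joint arm with a two-finger parallel gripper is mounted at the origin on the work surface. World frame = base frame: x ahead of the robot, y to its left, z up, the work surface at z = 0. Lengths are in m, angles in rad, forces in N, time in s.
With the tool pointing down it reaches from about 0.425 to 0.925 m from the base axis. Payload 6.8 kg.
Tool frame: the origin (TCP) lies on the centre line of the jaws, within the pads' length; the fingertips stand 19 mm ahead of it and the grasp point (between the pads) is the TCP (r.tip_extent is the y of the fingertips in the tool frame, in m); y points along the fingers, z is the direction in which the jaws open and shut, and the axes are right-handed (so a half turn about y gives the same grasp; the last joint's range is limited). The gripper opens to 85 mm and grips with 20 to 120 N. Pads are 22 mm wide; open, the fingers measure 114 mm over their backs; the gripper's body (76 mm by 85 mm) begins 54 mm behind the grasp point. The pads swing forward as they close: fully open they stand 13 mm farther back than shut.
Start: joints at [1.011, 0.477, 0.022, 1.555, -0.011, 1.109, -0.083], TCP at [0.295, -0.607, 0.25] pointing down, gripper open.
Joint ranges: [-2.96, 2.96], [-0.34, 2.1], [-1.41, 1.46], [0.24, 2.44], [-1.37, 4.51], [0.17, 1.92], [-2.96, 2.96]. Speed limits (rad/s): [2.39, 2.39, 3.14, 3.14, 3.14, 3.14, 3.14].

INTERFACE

Orientations are given as a rotation vector (axis times angle).
In Python, from bench import r gives the robot as it stands. The module is installed in compiled form; this text tells all that it offers.
- The arm moves only by the tool jog_arm, never from a script. Its argument "motion" is a list of rows, each a list of 3 entries, a list of its own where there are three numbers: the opening, from 0 (shut) to 1 (fully open), then the shift along the tool's x, y, z in m, then the turn, a rotation vector about the tool's x, y, z in degrees. A call has 1 to 10 rows; each row shifts and turns the commanded pose from where the row before left it, along the tool's axes as they then stand; what a row does not reach is not made up. A row lasts 1/12 s, in which the tool goes at most 41.7 mm and 7.16 degrees, less where a joint would pass 70% of its speed; a pose out of reach is approached as far as the arm can. A call with a gripper value outside its range is refused whole. The fingers move at their own pace and stop on an object; "force" is the grip in N (left out, the last holds). Time passes only in rows, so rows that do not move let the fingers close. It gives the time, the measured TCP pose, the force and the opening at its end, in the units of the state.
- r.get_obs(): the state, without advancing time (a new reading comes with each control period).
- r.grab_frame(name): name is "scene" or "side" or "wrist"; returns a dict with "image" (384x512x3 uint8, red, green, blue), "range_z" (384x512 float32, m along the optical axis (not along the pixel's ray), 0 where there is no reading), "fx", "fy", "cx", "cy" (pixels), "xyz" and "orientation" of the camera in the world. Camera axes: x right, y down, z forward; pixel columns grow to the right and rows downward; lengths in m; the calibration is good to about 2 mm. A picture is of the moment at which its call begins.
- r.hand_in(): hands the job in, once; it reports no verdict.
The state is a dict: "clock": time; "joints": joint angles; "qvel": joint speeds; "tau": joint torques, N m; "tcp_pos": TCP position; "orientation": TCP orientation; "contact_force": force on the tool from outside, world axes, zero at the start; "moment": the same for the moment, N m; "grip_width": finger opening in m.
Only numpy, scipy, OpenCV 4.12 (cv2) and the standard library are available. Lean on these libraries where they do the work, as an engineer would, in place of code of your own. Each camera call takes 0.05 s, during which the arm holds its last target.

## Working session

There is one attempt and no reset: what is moved stays moved. The work goes in short steps, Python scripts to look and compute and a tool call to move; the robot and the scene stay as the last step left them, time stands still between calls to the robot, and variables do not carry over. Pictures are saved under pics/ and viewed, and the job is handed in when it is done.

Besides the shell and the picture viewer there is one more tool, called after "Request:" as name([rows], argument=value, ...), one row to a line, values as JSON. jog_arm: Moves the arm, as the interface text tells. Its arguments: {"type":"object","properties":{"motion":{"type":"array","items":{"type":"array"}},"force":{"type":"number"}},"required":["motion"]}

```bash
mkdir -p pics
cat > h.py <<'E'
import numpy as np, cv2
from scipy.spatial.transform import Rotation as R
from bench import r
def grab(n,f=None):
    d=r.grab_frame(n)
    if f: cv2.imwrite('pics/'+f,d['image'][:,:,::-1])
    return d
def cloud(d):
    z=d['range_z'];v,u=np.mgrid[:z.shape[0],:z.shape[1]]
    p=np.stack([(u-d['cx'])/d['fx']*z,(v-d['cy'])/d['fy']*z,z],-1)
    o=np.array(d['orientation'],float)
    M=R.from_rotvec(o).as_matrix() if o.size==3 else o
    return p@M.T+np.array(d['xyz'])
E
python3 - <<'E'
from h import *
o=r.get_obs()
for k in o: print(k,np.round(o[k],4))
print(R.from_rotvec(o['orientation']).as_matrix().round(3), r.tip_extent)
for n in ['scene','side','wrist']:
    d=grab(n,n+'1.png'); print(n,d['xyz'],d['orientation'],d['fx'])
    np.savez('/tmp/'+n+'1.npz',**d)
E
```

```text
clock 0.0
joints [ 1.0109  0.4778  0.0224  1.5564 -0.0115  1.1093 -0.0831]
qvel [ 0.0016  0.0004 -0.0002 -0.0017 -0.0035  0.0001 -0.0014]
tau [ 1.10000e-03 -5.96448e+01  1.60850e+00 -2.81197e+01  1.25000e-02
  9.40000e-03 -0.00000e+00]
tcp_pos [ 0.2944 -0.6068  0.2493]
orientation [-0.4535  1.9726 -1.9691]
contact_force [-0.1533  0.4496  0.5477]
moment [ 0.0303 -0.0135  0.0048]
grip_width 0.0854
[[-0.9   -0.001  0.437]
 [-0.437  0.002 -0.9  ]
 [ 0.    -1.    -0.002]] 0.019
scene [1.04415388 0.48787035 0.5925554 ] [-0.91476717 -2.3375851   1.24007116] 359.95479577693993
side [0.43360981 0.95432291 0.69874255] [-0.26256584  2.6388953  -1.54312726] 489.6838380248253
wrist [ 0.3674111  -0.57267739  0.37295694] [ 2.42371044 -1.51667329 -0.24670249] 296.88971783551
```

View pics/scene1.png

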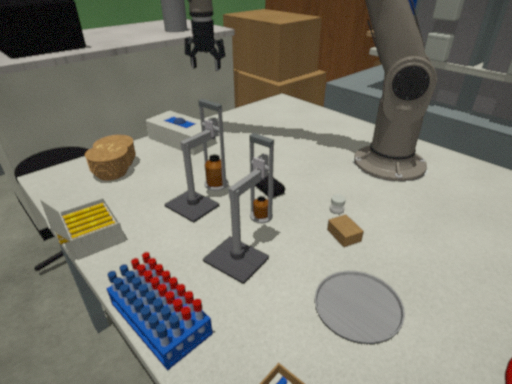

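View pics/side1.png

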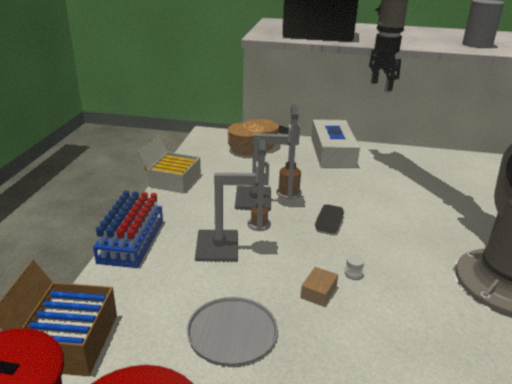

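View pics/wrist1.png

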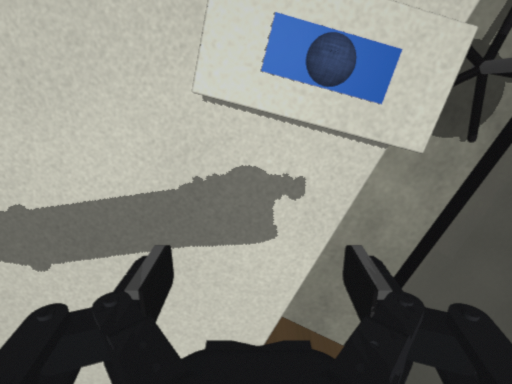

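The bigger bottle is at (215,172) in the scene view and (290,180) in the side view. The smaller one hangs nearer the tray, at (261,208) and (260,215). The tray is at (359,306) in the scene view. Next I measure these with the depth data.

Run:
```python
from h import *
for n in ['scene','side']:
    d=dict(np.load(f'/tmp/{n}1.npz')); P=cloud(d); im=d['image'].astype(int)
    val=(d['range_z']>0)
    reg=val&(P[...,0]>.3)&(P[...,0]<1.1)&(P[...,1]>-.6)&(P[...,1]<.5)
    print(n)
    # amber
    A=reg&(im[...,0]-im[...,2]>50)&(im[...,0]>1.6*im[...,1])&(P[...,2]>.02)&(P[...,2]<.25)
    k,l,s,c=cv2.connectedComponentsWithStats(A.astype(np.uint8))
    for i in range(1,k):
        if s[i,4]>40:
            q=P[l==i];print('amber',s[i],np.median(q,0).round(3),q.min(0).round(3),q.max(0).round(3))
    # tall parts
    T=reg&(P[...,2]>.17)&(P[...,2]<.32)&(P[...,0]>.4)
    k,l,s,c=cv2.connectedComponentsWithStats(T.astype(np.uint8))
    for i in range(1,k):
        if s[i,4]>40:
            q=P[l==i];print('tall',s[i],np.median(q,0).round(3),q.min(0).round(3),q.max(0).round(3))
            g=q[(q[:,2]>.255)]
            if len(g)>5:
                (cx,cy),(w,h),a=cv2.minAreaRect((g[:,:2]*1000).astype(np.float32)); print('  grip',len(g),g.mean(0).round(4),(cx,cy,w,h,a),g.min(0).round(3),g.max(0).round(3))
            g=q[(q[:,2]<.235)]
            if len(g)>5:
                print('  low',cv2.minAreaRect((g[:,:2]*1000).astype(np.float32)))
    # tray: gray smooth
    hsv=cv2.cvtColor(d['image'],cv2.COLOR_RGB2HSV)
    G=reg&(P[...,2]<.03)&(P[...,2]>-.02)&(im.max(-1)<170)&(im.max(-1)>90)&(hsv[...,1]<25)
    k,l,s,c=cv2.connectedComponentsWithStats(G.astype(np.uint8))
    for i in range(1,k):
        if s[i,4]>300:
            q=P[l==i];print('gray',s[i],np.median(q,0).round(3),((q.min(0)+q.max(0))/2).round(3),np.ptp(q,axis=0).round(3))
```

```text
scene
amber [206 161  15  25 231] [ 0.551 -0.24   0.07 ] [ 0.526 -0.267  0.036] [ 0.564 -0.225  0.108]
amber [254 200  13  18 172] [ 0.59  -0.003  0.1  ] [ 0.573 -0.021  0.075] [0.597 0.006 0.118]
amber [ 131  252   70   68 1313] [0.866 0.043 0.09 ] [ 0.839 -0.062  0.051] [0.885 0.121 0.095]
tall [ 180   99   44   55 1026] [ 0.542 -0.245  0.203] [ 0.514 -0.294  0.17 ] [ 0.637 -0.218  0.276]
  grip 193 [ 0.5356 -0.2507  0.2684] (533.0169677734375, -255.27598571777344, 18.399560928344727, 73.5516586303711, 7.554726600646973) [ 0.52  -0.291  0.255] [ 0.546 -0.218  0.276]
  low ((574.2174682617188, -261.1796569824219), (73.83452606201172, 121.23446655273438), 82.8188705444336)
tall [ 228  133   46   69 1321] [ 0.587 -0.001  0.204] [ 0.559 -0.042  0.17 ] [0.682 0.016 0.275]
  grip 252 [ 0.5808 -0.0098  0.2685] (578.17919921875, -13.448064804077148, 16.744016647338867, 56.65526580810547, 10.531350135803223) [ 0.566 -0.042  0.255] [0.591 0.015 0.275]
  low ((620.2771606445312, -13.157363891601562), (123.17420196533203, 57.37915802001953), 0.5937790274620056)
gray [241 223  40  48 319] [ 0.577 -0.007  0.002] [0.594 0.005 0.007] [0.133 0.121 0.019]
gray [ 63 230  68 112 651] [ 0.928 -0.236  0.003] [ 0.885 -0.151  0.005] [0.131 0.368 0.05 ]
gray [ 314  271   91   75 5220] [0.583 0.279 0.006] [0.58  0.273 0.007] [0.175 0.175 0.018]
side
amber [117 192  40  47 634] [0.862 0.045 0.09 ] [ 0.837 -0.062  0.074] [0.882 0.123 0.096]
tall [ 214  104   86   88 1807] [ 0.577 -0.01   0.2  ] [ 0.514 -0.293  0.17 ] [0.68  0.019 0.277]
  grip 249 [ 0.5556 -0.1053  0.2707] (552.8346557617188, -137.30239868164062, 313.06219482421875, 34.69297790527344, 79.75788879394531) [ 0.52  -0.292  0.255] [0.589 0.017 0.277]
  low ((594.8611450195312, -135.25823974609375), (328.8139343261719, 117.62937927246094), 79.47982788085938)
gray [ 186  296   93   68 4876] [0.578 0.275 0.006] [0.578 0.268 0.008] [0.177 0.187 0.019]
```

Run:
```python
import cv2
a=cv2.imread('pics/scene1.png')[90:290,150:290]; b=cv2.imread('pics/side1.png')[95:270,190:330]
cv2.imwrite('pics/c1.png',cv2.hconcat([cv2.resize(a,(392,560),interpolation=2),cv2.resize(b,(392,560),interpolation=2)]))
```

```text
(no output)
```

View pics/c1.png

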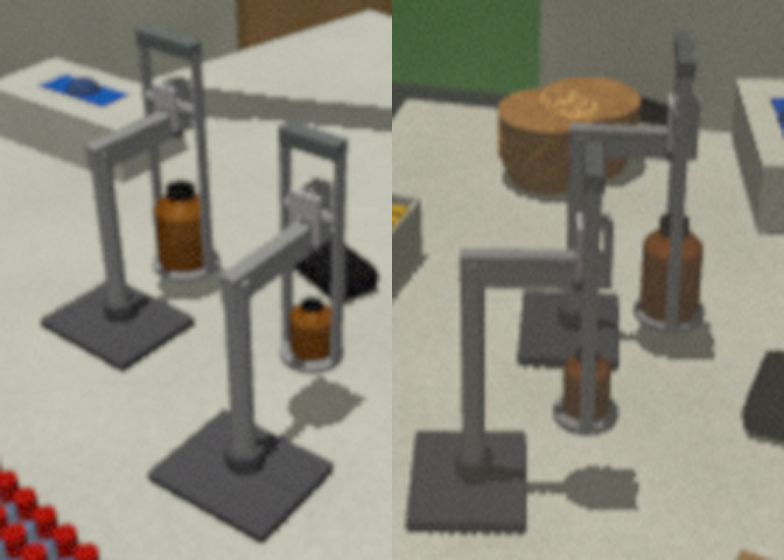

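Run:
```python
from h import *
for n in ['scene','side']:
    d=dict(np.load(f'/tmp/{n}1.npz')); P=cloud(d)
    Q=P[d['range_z']>0]
    for nm,c in [('big',(.535,-.255)),('small',(.578,-.013))]:
        near=(np.abs(Q[:,0]-c[0]-.05)<.12)&(np.abs(Q[:,1]-c[1])<.06)
        q=Q[near]
        for zz in [(.264,.29),(.257,.29)]:
            g=q[(q[:,2]>zz[0])&(q[:,2]<zz[1])]
            print(n,nm,zz,len(g),np.round(sum(map(lambda t:list(t) if hasattr(t,'__len__') else [t],cv2.minAreaRect((g[:,:2]*1000).astype(np.float32))),[]),1), 'pca',end=' ')
            v=np.linalg.svd(g[:,:2]-g[:,:2].mean(0),full_matrices=False)[2][0];print(np.degrees(np.arctan2(-v[0],v[1])).round(1), g[:,2].max().round(4))
        a=q[(q[:,2]>.172)&(q[:,2]<.2)&(q[:,0]>c[0]+.025)]
        if len(a)>5:
            v=np.linalg.svd(a[:,:2]-a[:,:2].mean(0),full_matrices=False)[2][0];print('  arm',len(a),a.mean(0).round(4),np.degrees(np.arctan(v[1]/v[0])).round(1),cv2.minAreaRect((a[:,:2]*1000).astype(np.float32)))
        p=q[(q[:,2]>.04)&(q[:,2]<.16)&(q[:,0]>c[0]+.07)]
        if len(p): print('  post',cv2.minAreaRect((p[:,:2]*1000).astype(np.float32)))
    # tray rim circle
    t=Q[(np.abs(Q[:,0]-.58)<.12)&(np.abs(Q[:,1]-.273)<.12)&(Q[:,2]>.008)&(Q[:,2]<.03)]
    print('tray',len(t),cv2.minEnclosingCircle((t[:,:2]*1000).astype(np.float32)))
```

```text
scene big (0.264, 0.29) 146 [ 532.8 -256.    18.4   72.     7.1] pca 10.9 0.2756
scene big (0.257, 0.29) 188 [ 533.  -255.3   18.4   73.6    7.6] pca 11.5 0.2756
  arm 250 [ 0.6042 -0.2403  0.1883] 7.8 ((599.7332153320312, -245.73069763183594), (75.53207397460938, 19.807918548583984), 11.109567642211914)
  post ((629.1145629882812, -236.77565002441406), (12.756732940673828, 19.855443954467773), 59.761714935302734)
scene small (0.264, 0.29) 187 [578.  -13.4  16.7  56.6  11.1] pca 11.8 0.2753
scene small (0.257, 0.29) 245 [578.2 -13.4  16.7  56.6  10.5] pca 12.5 0.2753
  arm 328 [0.6505 0.0056 0.1891] 9.6 ((642.6885986328125, 1.0530014038085938), (79.02198028564453, 19.32779312133789), 11.172308921813965)
  post ((673.3743896484375, 9.37982177734375), (13.639004707336426, 20.056711196899414), 55.64676284790039)
tray 742 ((578.6079711914062, 271.9353332519531), 88.9685287475586)
side big (0.264, 0.29) 87 [ 531.9 -254.7   15.3   73.6    9.3] pca 9.1 0.277
side big (0.257, 0.29) 104 [ 531.9 -254.4   15.3   74.2    9.3] pca 9.2 0.277
  arm 201 [ 0.5964 -0.2399  0.1892] 10.6 ((597.0558471679688, -243.2373504638672), (74.27338409423828, 17.917583465576172), 10.159628868103027)
  post ((628.4006958007812, -234.56103515625), (12.30211067199707, 21.420236587524414), 68.17002868652344)
side small (0.264, 0.29) 116 [576.7 -12.7  15.4  57.8   9.6] pca 10.1 0.2774
side small (0.257, 0.29) 134 [576.7 -12.7  15.4  57.8   9.6] pca 10.4 0.2774
  arm 352 [0.6419 0.006  0.188 ] 13.5 ((641.2196044921875, 0.027437210083007812), (76.42259979248047, 22.511064529418945), 15.585176467895508)
  post ((669.3350830078125, 11.542715072631836), (19.551769256591797, 13.823244094848633), 8.925793647766113)
tray 957 ((577.960693359375, 272.7947082519531), 89.36259460449219)
```

Request:
jog_arm([
  [1, [-0.018, -0.012, -0.0107], [0, 0, 0]],
  [1, [-0.018, -0.012, -0.0107], [0, 0, 0]],
  [1, [-0.018, -0.012, -0.0107], [0, 0, 0]],
  [1, [-0.018, -0.012, -0.0107], [0, 0, 0]],
  [1, [-0.018, -0.012, -0.0107], [0, 0, 0]],
  [1, [-0.018, -0.012, -0.0107], [0, 0, 0]],
  [1, [-0.018, -0.012, -0.0107], [0, 0, 0]],
  [1, [-0.018, -0.012, -0.0107], [0, 0, 0]],
  [1, [-0.018, -0.012, -0.0107], [0, 0, 0]],
  [1, [-0.018, -0.012, -0.0107], [0, 0, 0]],
])

```text
clock: 0.98
tcp_pos: [0.4102, -0.4314, 0.3706]
orientation: [-0.453, 1.971, -1.97]
contact_force: [0.0, -1.2, -0.2]
grip_width: 0.0853
```

Request:
jog_arm([
  [1, [0, 0, 0], [0, -6, 0]],
  [1, [0, 0, 0], [0, -6, 0]],
  [1, [0, 0, 0], [0, -6, 0]],
  [1, [0, 0, 0], [0, -6, 0]],
  [1, [0, 0, 0], [0, -6, 0]],
  [1, [0, 0, 0], [0, -6, 0]],
  [1, [0, 0, 0], [0, -6, 0]],
  [1, [0, 0, 0], [0, -6, 0]],
  [1, [0, 0, 0], [0, -6, 0]],
  [1, [0, 0, 0], [0, -6, 0]],
])

```text
clock: 1.82
tcp_pos: [0.4098, -0.4323, 0.3699]
orientation: [-1.177, 1.259, -1.258]
contact_force: [-0.7, 0.2, -0.1]
grip_width: 0.0858
```

Request:
jog_arm([
  [1, [0, 0, 0], [0, -6, 0]],
  [1, [0, 0, 0], [0, -6, 0]],
  [1, [0, 0, 0], [0, -2, 0]],
  [1, [0, 0, 0], [0, 0, 0]],
  [1, [0, 0, 0], [0, 0, 0]],
])

```text
clock: 2.23
tcp_pos: [0.4097, -0.4324, 0.37]
orientation: [-1.285, 1.083, -1.082]
contact_force: [-0.7, 0.1, 0.2]
grip_width: 0.0851
```

```bash
cat >> h.py <<'E'
def rel(target,yawdeg):
    """shift and turn in tool axes to reach target, tool z along yaw, y down"""
    o=r.get_obs();M=R.from_rotvec(o['orientation']).as_matrix()
    z=np.array([np.cos(np.radians(yawdeg)),np.sin(np.radians(yawdeg)),0]);y=np.array([0,0,-1.]);x=np.cross(y,z)
    T=np.stack([x,y,z],1)
    print('t',round(float(o['clock']),2),'tcp',np.round(o['tcp_pos'],4),'F',np.round(o['contact_force'],1),'w',np.round(o['grip_width'],4),'j',np.round(o['joints'],2))
    print('shift(tool,mm)',(1000*M.T@(np.array(target)-o['tcp_pos'])).round(1),'turn(deg)',np.degrees(R.from_matrix(M.T@T).as_rotvec()).round(2))
E
python3 -c "
from h import *
rel([.5325,-.2553,.36],10)"
```

```text
t 2.23 tcp [ 0.4097 -0.4324  0.37  ] F [-0.7  0.1  0.2] w 0.0851 j [ 0.89  0.27 -0.23  1.58  0.06  1.29  0.82]
shift(tool,mm) [-153.7   10.1  151.1] turn(deg) [ 0.02 -0.21 -0.02]
```

Request:
jog_arm([
  [1, [-0.0154, 0.001, 0.0151], [0, 0, 0]],
  [1, [-0.0154, 0.001, 0.0151], [0, 0, 0]],
  [1, [-0.0154, 0.001, 0.0151], [0, 0, 0]],
  [1, [-0.0154, 0.001, 0.0151], [0, 0, 0]],
  [1, [-0.0154, 0.001, 0.0151], [0, 0, 0]],
  [1, [-0.0154, 0.001, 0.0151], [0, 0, 0]],
  [1, [-0.0154, 0.001, 0.0151], [0, 0, 0]],
  [1, [-0.0154, 0.001, 0.0151], [0, 0, 0]],
  [1, [-0.0154, 0.001, 0.0151], [0, 0, 0]],
  [1, [-0.0154, 0.001, 0.0151], [0, 0, 0]],
])

```text
clock: 3.07
tcp_pos: [0.5327, -0.2539, 0.3602]
orientation: [-1.285, 1.082, -1.082]
contact_force: [0.5, -1.0, -0.0]
grip_width: 0.0854
```

Request:
jog_arm([
  [1, [0, 0, 0], [0, 0, 0]],
  [1, [0, 0, 0], [0, 0, 0]],
])

```text
clock: 3.23
tcp_pos: [0.5329, -0.2534, 0.3601]
orientation: [-1.286, 1.08, -1.079]
contact_force: [-0.2, -0.8, 0.2]
grip_width: 0.0855
```

```bash
python3 -c "
from h import *
rel([.5325,-.2553,.265],10)
d=grab('wrist','w2.png');P=cloud(d);o=r.get_obs()
q=P[(d['range_z']>0)]
g=q[(q[:,2]>.264)&(q[:,2]<.29)&(np.hypot(q[:,0]-.533,q[:,1]+.255)<.06)]
print(len(g),cv2.minAreaRect((g[:,:2]*1000).astype(np.float32)),g[:,2].max())
"
```

```text
t 3.23 tcp [ 0.5329 -0.2534  0.3601] F [-0.2 -0.8  0.2] w 0.0855 j [ 0.61  0.28 -0.35  1.6   0.1   1.28  0.43]
shift(tool,mm) [ 1.9 95.1 -0.7] turn(deg) [ 0.01 -0.01 -0.02]
1860 ((531.302490234375, -257.29595947265625), (15.870867729187012, 72.30648040771484), 9.291974067687988) 0.2752289285456742
```

View pics/w2.png

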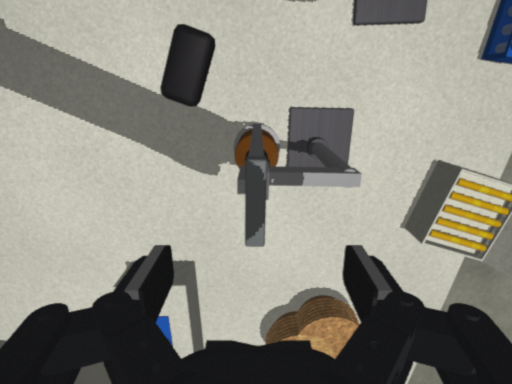

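The bar lies between the jaws, with its top face at (256,200). The wrist view puts it at about (0.532, -0.257) with a yaw of about 9.5°. I descend and grip.

Request:
jog_arm([
  [1, [0.0015, 0.01, -0.0005], [0, 0.4, 0]],
  [1, [0.0015, 0.01, -0.0005], [0, 0, 0]],
  [1, [0, 0.01, 0], [0, 0, 0]],
  [1, [0, 0.01, 0], [0, 0, 0]],
  [1, [0, 0.01, 0], [0, 0, 0]],
  [1, [0, 0.01, 0], [0, 0, 0]],
  [1, [0, 0.01, 0], [0, 0, 0]],
  [1, [0, 0.01, 0], [0, 0, 0]],
  [1, [0, 0.01, 0], [0, 0, 0]],
  [1, [0, 0.005, 0], [0, 0, 0]],
])

```text
clock: 4.12
tcp_pos: [0.5312, -0.2577, 0.2635]
orientation: [-1.284, 1.088, -1.085]
contact_force: [0.4, 0.9, -0.4]
grip_width: 0.0856
```

Request:
jog_arm([
  [1, [0, 0, 0], [0, 0, 0]],
  [1, [0, 0, 0], [0, 0, 0]],
])

```text
clock: 4.28
tcp_pos: [0.5318, -0.2579, 0.2652]
orientation: [-1.283, 1.087, -1.086]
contact_force: [-0.4, 0.0, -0.6]
grip_width: 0.0853
```

```bash
python3 -c "
from h import *
rel([.532,-.2565,.265],9.6)
grab('side','s3.png')
d=grab('wrist','w3.png')
"
```

```text
t 4.28 tcp [ 0.5318 -0.2579  0.2652] F [-0.4  0.  -0.6] w 0.0853 j [ 0.61  0.35 -0.34  1.73  0.13  1.09  0.4 ]
shift(tool,mm) [-1.3  0.2  0.4] turn(deg) [ 0.01 -0.11 -0.01]
```

View pics/w3.png

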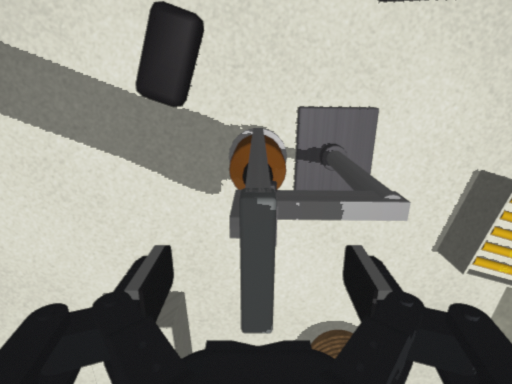

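The bar at (257,260) is centred between the fingers. Closing.

Request:
jog_arm([
  [0.3, [0, 0, 0], [0, 0, 0]],
  [0.3, [0, 0, 0], [0, 0, 0]],
  [0.3, [0, 0, 0], [0, 0, 0]],
  [0.1, [0, 0, 0], [0, 0, 0]],
  [0, [0, 0, 0], [0, 0, 0]],
  [0, [0, 0, 0], [0, 0, 0]],
  [0, [0, 0, 0], [0, 0, 0]],
  [0, [0, 0, 0], [0, 0, 0]],
  [0, [0, 0, 0], [0, 0, 0]],
  [0, [0, 0, 0], [0, 0, 0]],
], force=70)

```text
clock: 5.22
tcp_pos: [0.532, -0.2579, 0.2655]
orientation: [-1.283, 1.086, -1.087]
contact_force: [0.6, 0.6, 2.4]
grip_width: 0.0144
```

```bash
python3 -c "
from h import *
rel([.532,-.2565,.265],9.6)
print(r.get_obs()['moment'])
grab('side','s4.png')
d=grab('wrist','w4.png')
"
```

```text
t 5.22 tcp [ 0.532  -0.2579  0.2655] F [0.6 0.6 2.4] w 0.0144 j [ 0.61  0.35 -0.34  1.73  0.13  1.09  0.4 ]
shift(tool,mm) [-1.4  0.5  0.2] turn(deg) [-0.03 -0.11  0.01]
[ 0.06012689 -0.16477667 -0.01673842]
```

View pics/s4.png

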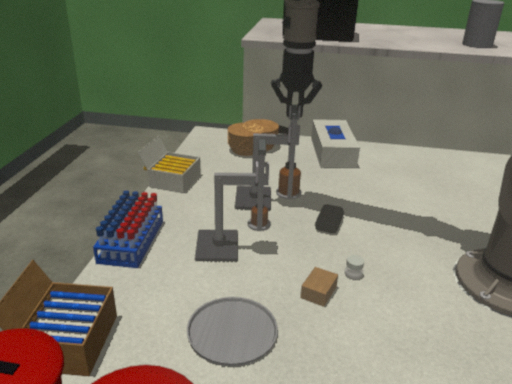

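View pics/w4.png

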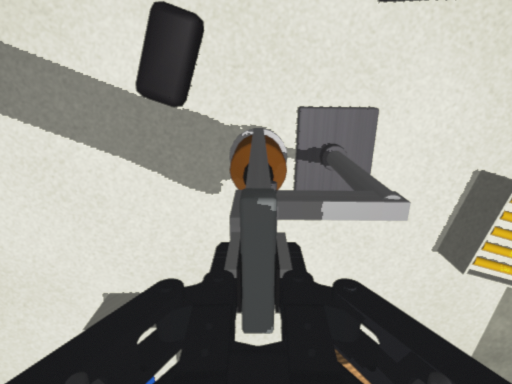

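Gripped, with the width at about 15 mm. I raise it 2 mm and push towards the post.

Request:
jog_arm([
  [0, [0, -0.002, 0], [0, 0, 0]],
  [0, [0, 0, 0.003], [0, 0, 0]],
  [0, [0, 0, 0.003], [0, 0, 0]],
  [0, [0, 0, 0.003], [0, 0, 0]],
  [0, [0, 0, 0.003], [0, 0, 0]],
  [0, [0, 0, 0.003], [0, 0, 0]],
  [0, [0, 0, 0.003], [0, 0, 0]],
  [0, [0, 0, 0.003], [0, 0, 0]],
  [0, [0, 0, 0.002], [0, 0, 0]],
  [0, [0, 0, 0], [0, 0, 0]],
])

```text
clock: 6.15
tcp_pos: [0.5551, -0.254, 0.2674]
orientation: [-1.283, 1.086, -1.086]
contact_force: [-1.9, 0.7, -2.9]
grip_width: 0.0142
```

Request:
jog_arm([
  [0, [0, 0, 0], [0, 0, 0]],
  [0, [0, 0, 0], [0, 0, 0]],
])

```text
clock: 6.32
tcp_pos: [0.5547, -0.254, 0.2676]
orientation: [-1.283, 1.086, -1.087]
contact_force: [-1.8, -0.2, -2.0]
grip_width: 0.0146
```

```bash
python3 -c "
from h import *
rel([.532,-.2579,.2655],9.6)
print(r.get_obs()['moment'])
grab('wrist','w5.png'); d=grab('side')
cv2.imwrite('pics/s5.png',cv2.resize(d['image'][80:220,200:340,::-1],(560,560),interpolation=2))
"
```

```text
t 6.32 tcp [ 0.5547 -0.254   0.2676] F [-1.8 -0.2 -2. ] w 0.0146 j [ 0.59  0.38 -0.34  1.68  0.14  1.11  0.37]
shift(tool,mm) [  0.    2.1 -23.1] turn(deg) [-0.05 -0.11  0.01]
[-0.04301512  0.45837171 -0.00875805]
```

View pics/s5.png

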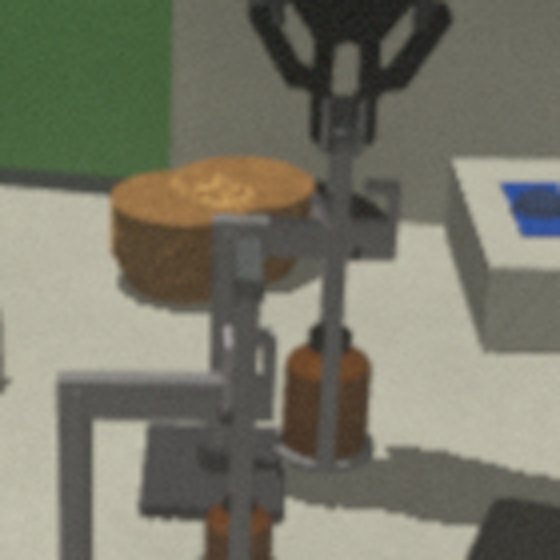

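View pics/w5.png

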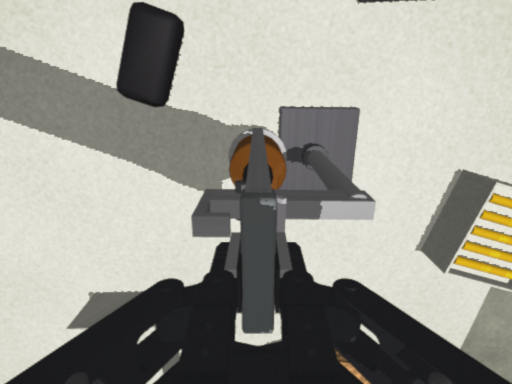

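The side view shows the bar pushed back from the nose at (390,215), with a spring load of about 2 N. Now lift straight up to 43 mm in total.

Request:
jog_arm([
  [0, [0, -0.005, 0], [0, 0, 0]],
  [0, [0, -0.005, 0], [0, 0, 0]],
  [0, [0, -0.005, 0], [0, 0, 0]],
  [0, [0, -0.005, 0], [0, 0, 0]],
  [0, [0, -0.005, 0], [0, 0, 0]],
  [0, [0, -0.005, 0], [0, 0, 0]],
  [0, [0, -0.005, 0], [0, 0, 0]],
  [0, [0, -0.006, 0], [0, 0, 0]],
  [0, [0, 0, 0], [0, 0, 0]],
  [0, [0, 0, 0], [0, 0, 0]],
])

```text
clock: 7.25
tcp_pos: [0.5548, -0.2542, 0.3088]
orientation: [-1.283, 1.085, -1.087]
contact_force: [0.4, 0.0, -4.6]
grip_width: 0.0152
```

```bash
python3 -c "
from h import *
rel([.532,-.2579,.2655],9.6)
print(r.get_obs()['moment'])
grab('wrist','w6.png'); d=grab('side')
cv2.imwrite('pics/s6.png',cv2.resize(d['image'][80:220,200:340,::-1],(560,560),interpolation=2))
"
```

```text
t 7.25 tcp [ 0.5548 -0.2542  0.3088] F [ 0.4  0.  -4.6] w 0.0152 j [ 0.59  0.34 -0.34  1.63  0.12  1.19  0.39]
shift(tool,mm) [ -0.1  43.3 -23.1] turn(deg) [-0.06 -0.11  0.03]
[ 0.03522529  0.01803293 -0.01045766]
```

View pics/s6.png

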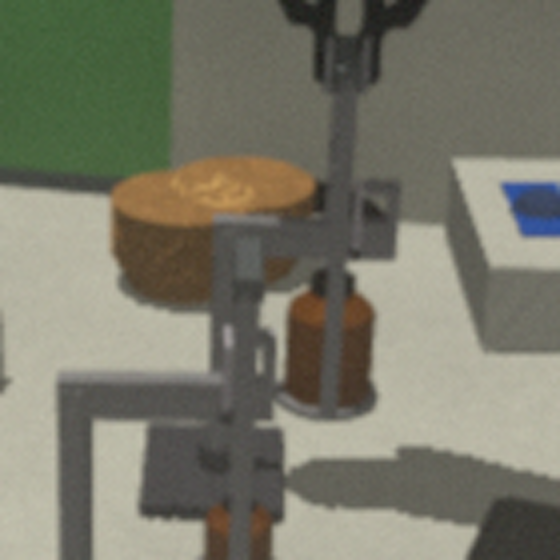

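View pics/w6.png

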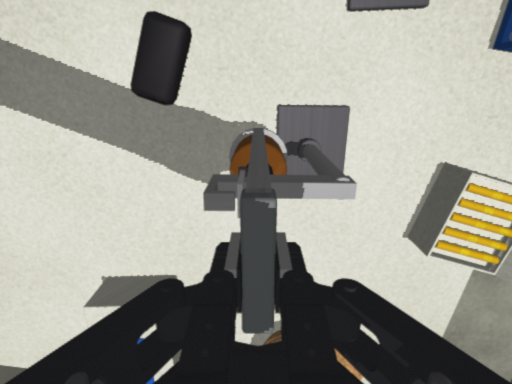

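The bar is up, the load is just the bottle's weight, and the flap is upright again. Now back over the nose towards the robot.

Request:
jog_arm([
  [0, [0, 0, -0.006], [0, 0, 0]],
  [0, [0, 0, -0.012], [0, 0, 0]],
  [0, [0, 0, -0.012], [0, 0, 0]],
  [0, [0, 0, -0.012], [0, 0, 0]],
  [0, [0, 0, -0.012], [0, 0, 0]],
  [0, [0, 0, -0.012], [0, 0, 0]],
  [0, [0, 0, -0.012], [0, 0, 0]],
  [0, [0, 0, -0.012], [0, 0, 0]],
  [0, [0, 0, -0.012], [0, 0, 0]],
  [0, [0, 0, -0.006], [0, 0, 0]],
])

```text
clock: 8.18
tcp_pos: [0.4458, -0.2726, 0.3083]
orientation: [-1.283, 1.088, -1.087]
contact_force: [-0.3, -0.1, -4.5]
grip_width: 0.0145
```

```bash
python3 -c "
from h import *
rel([.46,.0,.335],9.6)
d=grab('side','s7.png')
d=grab('scene','c7.png')
"
```

```text
t 8.18 tcp [ 0.4458 -0.2726  0.3083] F [-0.3 -0.1 -4.5] w 0.0145 j [ 0.71  0.19 -0.33  1.83  0.07  1.13  0.53]
shift(tool,mm) [-266.6  -26.8   58.6] turn(deg) [ 0.06 -0.19  0.01]
```

View pics/s7.png

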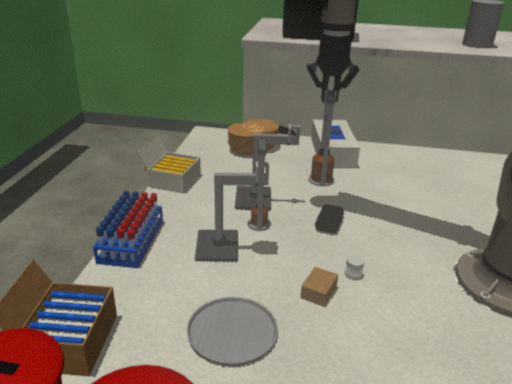

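View pics/c7.png

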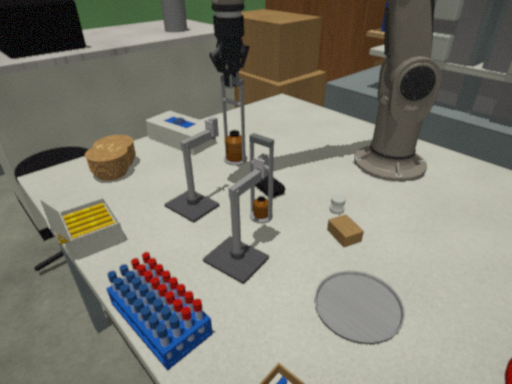

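The bottle is free at (323,165) in the side view, and the small one at (260,215) has not moved. I lift, then carry past the small stand on the robot side.

Request:
jog_arm([
  [0, [0, -0.005, 0], [0, 0, 0]],
  [0, [-0.006, -0.01, 0.001], [0, 0, 0]],
  [0, [-0.01, -0.01, 0.002], [0, 0, 0]],
  [0, [-0.013, -0.002, 0.003], [0, 0, 0]],
  [0, [-0.013, 0, 0.003], [0, 0, 0]],
  [0, [-0.013, 0, 0.003], [0, 0, 0]],
  [0, [-0.013, 0, 0.003], [0, 0, 0]],
  [0, [-0.013, 0, 0.003], [0, 0, 0]],
  [0, [-0.013, 0, 0.003], [0, 0, 0]],
  [0, [-0.013, 0, 0.003], [0, 0, 0]],
])

```text
clock: 9.12
tcp_pos: [0.4538, -0.1607, 0.335]
orientation: [-1.283, 1.086, -1.085]
contact_force: [0.3, -0.0, -3.5]
grip_width: 0.0147
```

Request:
jog_arm([
  [0, [-0.013, 0, 0.003], [0, 0, 0]],
  [0, [-0.013, 0, 0.003], [0, 0, 0]],
  [0, [-0.013, 0, 0.003], [0, 0, 0]],
  [0, [-0.013, 0, 0.003], [0, 0, 0]],
  [0, [-0.013, 0, 0.003], [0, 0, 0]],
  [0, [-0.013, 0, 0.003], [0, 0, 0]],
  [0, [-0.013, 0, 0.003], [0, 0, 0]],
  [0, [-0.013, 0, 0.003], [0, 0, 0]],
  [0, [-0.013, 0, 0.003], [0, 0, 0]],
  [0, [-0.013, 0, 0.003], [0, 0, 0]],
])

```text
clock: 9.95
tcp_pos: [0.4617, -0.0277, 0.335]
orientation: [-1.284, 1.086, -1.086]
contact_force: [-0.1, 0.7, -3.7]
grip_width: 0.0147
```

```bash
python3 -c "
from h import *
rel([.578,.272,.335],9.6)
"
```

```text
t 9.95 tcp [ 0.4617 -0.0277  0.335 ] F [-0.1  0.7 -3.7] w 0.0147 j [ 0.44  0.08 -0.54  1.9   0.04  1.17  0.05]
shift(tool,mm) [-2.763e+02 -1.000e-01  1.643e+02] turn(deg) [ 0.03 -0.08  0.  ]
```

Request:
jog_arm([
  [0, [-0.013, 0, 0.003], [0, 0, 0]],
  [0, [-0.013, 0, 0.003], [0, 0, 0]],
  [0, [-0.013, 0, 0.003], [0, 0, 0]],
  [0, [-0.013, 0, 0.003], [0, 0, 0]],
  [0, [-0.013, 0, 0.003], [0, 0, 0]],
  [0, [-0.013, 0, 0.003], [0, 0, 0]],
  [0, [-0.013, 0, 0.003], [0, 0, 0]],
  [0, [-0.013, 0, 0.003], [0, 0, 0]],
  [0, [-0.013, 0, 0.005], [0, 0, 0]],
  [0, [-0.013, 0, 0.008], [0, 0, 0]],
])

```text
clock: 10.78
tcp_pos: [0.4761, 0.1064, 0.335]
orientation: [-1.284, 1.086, -1.086]
contact_force: [0.7, 0.1, -3.7]
grip_width: 0.0147
```

Request:
jog_arm([
  [0, [-0.015, 0, 0.012], [0, 0, 0]],
  [0, [-0.015, 0, 0.014], [0, 0, 0]],
  [0, [-0.015, 0, 0.014], [0, 0, 0]],
  [0, [-0.015, 0, 0.014], [0, 0, 0]],
  [0, [-0.015, 0, 0.014], [0, 0, 0]],
  [0, [-0.015, 0, 0.014], [0, 0, 0]],
  [0, [-0.015, 0, 0.014], [0, 0, 0]],
  [0, [-0.015, 0, 0.014], [0, 0, 0]],
  [0, [-0.013, 0, 0.01], [0, 0, 0]],
  [0, [-0.008, 0, 0.006], [0, 0, 0]],
])

```text
clock: 11.62
tcp_pos: [0.5779, 0.2675, 0.3346]
orientation: [-1.283, 1.086, -1.084]
contact_force: [-0.9, 0.2, -5.2]
grip_width: 0.0147
```

```bash
python3 -c "
from h import *
rel([.578,.272,.277],9.6)
d=grab('side','s8.png')
d=grab('scene','c8.png')
"
```

```text
t 11.62 tcp [0.5779 0.2675 0.3346] F [-0.9  0.2 -5.2] w 0.0147 j [-0.05  0.43 -0.67  1.51  0.27  1.29 -0.58]
shift(tool,mm) [-4.3 57.6  0.9] turn(deg) [ 0.05 -0.02 -0.07]
```

View pics/s8.png

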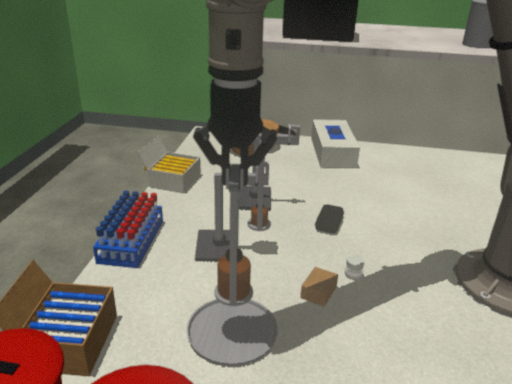

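View pics/c8.png

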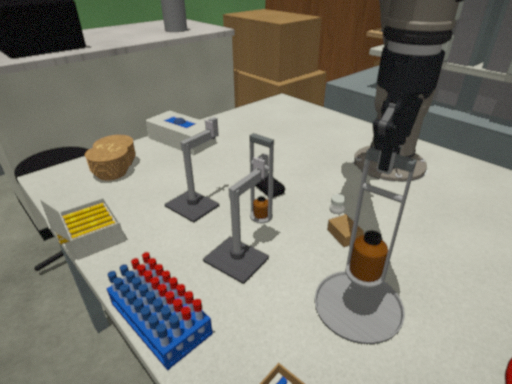

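The bottle hangs above the tray at (370,255) in the scene view. The frame looks slightly tilted there, so I measure the tilt before lowering.

Run:
```python
from h import *
for n in ['scene','side']:
    d=grab(n);P=cloud(d);im=d['image'].astype(int)
    near=(d['range_z']>0)&(np.hypot(P[...,0]-.578,P[...,1]-.268)<.07)
    A=near&(im[...,0]-im[...,2]>35)&(P[...,2]>.08)
    a=P[A]; cam=np.array(d['xyz'])
    # axis by cylinder fit: per height band, circle fit (r~.03)
    from scipy.optimize import least_squares
    f=lambda p:np.hypot(a[:,0]-p[0]-p[2]*(a[:,2]-.15),a[:,1]-p[1]-p[3]*(a[:,2]-.15))-.03
    b=a[a[:,2]<.155]; 
    g=lambda p:np.hypot(b[:,0]-p[0]-p[2]*(b[:,2]-.13),b[:,1]-p[1]-p[3]*(b[:,2]-.13))-.03
    s=least_squares(g,[.578,.268,0,0],loss='soft_l1',f_scale=.002)
    print(n,len(b),a[:,2].min(),a[:,2].max(),s.x.round(4))
    q=P[near&(im.max(-1)>0)]
    h=q[(q[:,2]>.2)&(q[:,2]<.31)]
    # legs: split by direction along bar
    u=np.array([-np.sin(np.radians(9.6)),np.cos(np.radians(9.6))])
    for sg in (1,-1):
        t=(h[:,:2]-[.578,.268])@u
        L=h[(t*sg>.02)]
        if len(L)>10:
            c=L.mean(0);v=np.linalg.svd(L-c,full_matrices=False)[2][0];v*=np.sign(v[2]);print(' leg',len(L),c.round(4),v.round(3))
    e=q[(q[:,2]>.06)&(q[:,2]<.105)&(im[near].max(-1)>0)]
    print(' ring',len(e),e[:,2].min().round(4))
```

```text
scene 666 0.10355732839300857 0.5080423832824993 [ 5.768e-01  2.678e-01  5.300e-03 -2.000e-04]
 leg 318 [0.5756 0.3011 0.2618] [ 0.008 -0.032  0.999]
 leg 302 [0.5858 0.2371 0.2604] [0.002 0.022 1.   ]
 ring 278 0.0947
side 70 0.10807708227036839 0.4298394161742029 [0.5776 0.2655 0.024  0.0014]
 leg 394 [0.5716 0.302  0.2564] [0.006 0.002 1.   ]
 leg 72 [0.5778 0.2349 0.2451] [-0.004  0.052  0.999]
 ring 271 0.0953
```

The bottle is vertical within about 1°, 5 mm off the tray centre, and its base is at about 0.094. I lower 90 mm in all, slowly at the end.

Request:
jog_arm([
  [0, [-0.002, 0.005, 0.0005], [0, 0, 0]],
  [0, [-0.002, 0.01, 0.0005], [0, 0, 0]],
  [0, [0, 0.01, 0], [0, 0, 0]],
  [0, [0, 0.01, 0], [0, 0, 0]],
  [0, [0, 0.01, 0], [0, 0, 0]],
  [0, [0, 0.01, 0], [0, 0, 0]],
  [0, [0, 0.01, 0], [0, 0, 0]],
  [0, [0, 0.01, 0], [0, 0, 0]],
  [0, [0, 0.006, 0], [0, 0, 0]],
  [0, [0, 0.003, 0], [0, 0, 0]],
])

```text
clock: 12.65
tcp_pos: [0.5782, 0.2686, 0.2498]
orientation: [-1.285, 1.087, -1.086]
contact_force: [-0.2, 0.1, -5.0]
grip_width: 0.0144
```

Request:
jog_arm([
  [0, [0, 0.001, 0], [0, 0, 0]],
  [0, [0, 0.001, 0], [0, 0, 0]],
  [0, [0, 0, 0], [0, 0, 0]],
])

```text
clock: 12.9
tcp_pos: [0.5788, 0.2692, 0.2497]
orientation: [-1.282, 1.086, -1.087]
contact_force: [0.0, 0.3, -4.4]
grip_width: 0.0149
```

```bash
python3 -c "
from h import *
rel([.578,.272,.2445],9.6)
"
```

```text
t 12.9 tcp [0.5788 0.2692 0.2497] F [ 0.   0.3 -4.4] w 0.0149 j [-0.07  0.49 -0.65  1.62  0.32  1.14 -0.63]
shift(tool,mm) [-2.9  5.2 -0.4] turn(deg) [-0.04 -0.12 -0.02]
```

Request:
jog_arm([
  [0, [0, 0.0015, 0], [0, 0, 0]],
  [0, [0, 0.001, 0], [0, 0, 0]],
  [0, [0, 0.001, 0], [0, 0, 0]],
  [0, [0, 0, 0], [0, 0, 0]],
  [0, [0, 0, 0], [0, 0, 0]],
])

```text
clock: 13.32
tcp_pos: [0.5786, 0.269, 0.2458]
orientation: [-1.283, 1.086, -1.086]
contact_force: [-0.5, 0.6, -3.3]
grip_width: 0.0147
```

Request:
jog_arm([
  [0, [0, 0.001, 0], [0, 0, 0]],
  [0, [0, 0, 0], [0, 0, 0]],
  [0, [0, 0, 0], [0, 0, 0]],
])

```text
clock: 13.57
tcp_pos: [0.5786, 0.269, 0.2448]
orientation: [-1.283, 1.086, -1.086]
contact_force: [-0.9, 0.4, -3.7]
grip_width: 0.0147
```

Request:
jog_arm([
  [0, [0, 0.001, 0], [0, 0, 0]],
  [0, [0, 0, 0], [0, 0, 0]],
  [0, [0, 0, 0], [0, 0, 0]],
])

```text
clock: 13.82
tcp_pos: [0.5789, 0.2693, 0.2448]
orientation: [-1.282, 1.086, -1.087]
contact_force: [-0.8, -0.9, 3.7]
grip_width: 0.0148
```

Request:
jog_arm([
  [0, [0, 0.0005, 0], [0, 0, 0]],
  [0, [0, 0, 0], [0, 0, 0]],
  [0, [0, 0, 0], [0, 0, 0]],
])

```text
clock: 14.07
tcp_pos: [0.5791, 0.2694, 0.2448]
orientation: [-1.281, 1.085, -1.087]
contact_force: [-1.1, -1.6, 6.7]
grip_width: 0.0147
```

Contact felt: the force reversed and z stopped changing. I ease off 1 mm and open gradually.

Request:
jog_arm([
  [0, [0, -0.001, 0], [0, 0, 0]],
  [0, [0, 0, 0], [0, 0, 0]],
  [0.25, [0, 0, 0], [0, 0, 0]],
  [0.3, [0, 0, 0], [0, 0, 0]],
  [0.4, [0, 0, 0], [0, 0, 0]],
  [0.6, [0, 0, 0], [0, 0, 0]],
  [0.8, [0, 0, 0], [0, 0, 0]],
  [1, [0, 0, 0], [0, 0, 0]],
  [1, [0, 0, 0], [0, 0, 0]],
  [1, [0, 0, 0], [0, 0, 0]],
], force=20)

```text
clock: 14.9
tcp_pos: [0.5786, 0.269, 0.2443]
orientation: [-1.283, 1.086, -1.086]
contact_force: [0.0, 0.5, 0.8]
grip_width: 0.0854
```

```bash
python3 -c "
from h import *
rel([.578,.272,.2445],9.6)
grab('wrist','w9.png')
"
```

```text
t 14.9 tcp [0.5786 0.269  0.2443] F [0.  0.5 0.8] w 0.0854 j [-0.07  0.5  -0.64  1.62  0.32  1.13 -0.63]
shift(tool,mm) [-3.1 -0.2 -0.1] turn(deg) [-0.   -0.12 -0.  ]
```

View pics/w9.png

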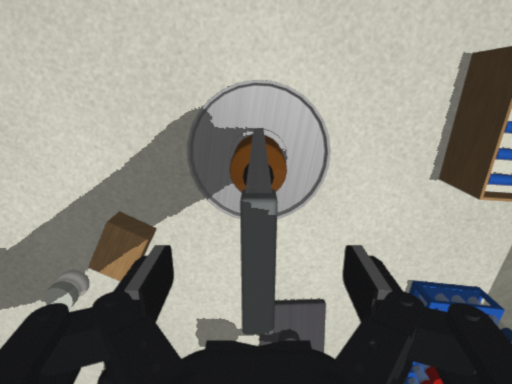

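The bottle stands in the tray at (258,160) with the fingers clear on both sides. Retreat straight up.

Request:
jog_arm([
  [1, [0, -0.008, 0], [0, 0, 0]],
  [1, [0, -0.012, 0], [0, 0, 0]],
  [1, [0, -0.012, 0], [0, 0, 0]],
  [1, [0, -0.012, 0], [0, 0, 0]],
  [1, [0, -0.012, 0], [0, 0, 0]],
  [1, [0, -0.012, 0], [0, 0, 0]],
  [1, [0, -0.012, 0], [0, 0, 0]],
  [1, [0, -0.012, 0], [0, 0, 0]],
  [1, [0, 0, 0], [0, 0, 0]],
  [1, [0, 0, 0], [0, 0, 0]],
])

```text
clock: 15.78
tcp_pos: [0.5788, 0.2692, 0.3371]
orientation: [-1.282, 1.086, -1.087]
contact_force: [-0.9, 0.1, 0.1]
grip_width: 0.0857
```

Run:
```python
from h import *
rel([.578,.272,.2445],9.6)
for n in ['scene','side','wrist']:
    d=grab(n,n+'10.png');P=cloud(d);q=P[d['range_z']>0]
    g=q[(q[:,2]>.235)&(q[:,2]<.265)&(np.hypot(q[:,0]-.578,q[:,1]-.27)<.055)]
    if len(g)>5: print(n,len(g),np.round(cv2.minAreaRect((g[:,:2]*1000).astype(np.float32))[0],1),'top z',np.percentile(g[:,2],[50,98]).round(4))
    s=q[(q[:,2]>.264)&(q[:,2]<.29)&(np.hypot(q[:,0]-.578,q[:,1]+.013)<.06)]
    if len(s)>5: print(' small',cv2.minAreaRect((s[:,:2]*1000).astype(np.float32)))
    if n=='scene':
        for sg in (1,-1):
            h=q[(q[:,2]>.09)&(q[:,2]<.23)&(np.hypot(q[:,0]-.578,q[:,1]-.27)<.05)]
            L=h[(h[:,1]-.27)*sg>.027]
            c=L.mean(0);v=np.linalg.svd(L-c,full_matrices=False)[2][0];print('leg',len(L),(v*np.sign(v[2])).round(3))
```

```text
t 15.78 tcp [0.5788 0.2692 0.3371] F [-0.9  0.1  0.1] w 0.0857 j [-0.06  0.43 -0.67  1.51  0.27  1.3  -0.59]
shift(tool,mm) [-2.8 92.6 -0.5] turn(deg) [-0.08 -0.11 -0.02]
scene 591 [579. 270.] top z [0.2504 0.2542]
 small ((578.58837890625, -13.73582649230957), (15.702556610107422, 56.132564544677734), 8.807744026184082)
leg 267 [ 0.001 -0.004  1.   ]
leg 273 [0.    0.002 1.   ]
side 313 [578.6 272. ] top z [0.2531 0.2552]
 small ((574.3988647460938, -27.43606185913086), (6.694059371948242, 29.079368591308594), 21.116588592529297)
wrist 1984 [578.2 269.7] top z [0.2519 0.2533]
```

View pics/scene10.png

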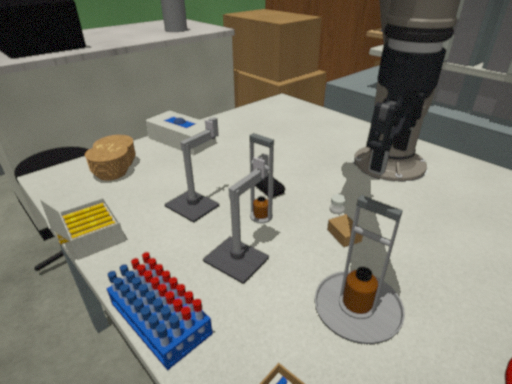

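View pics/side10.png

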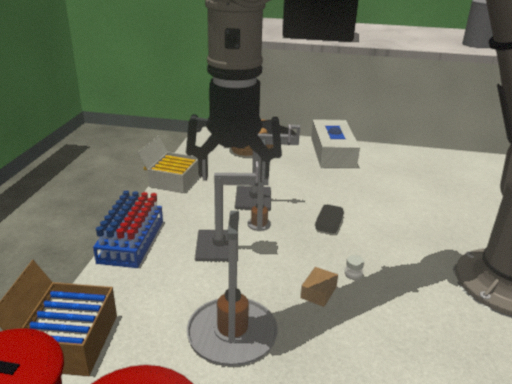

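The bottle stands upright at about (0.578, 0.270), within 3 mm of the tray centre. Its top is at 0.253, where 0.252 was expected. The small bottle has not moved (its side-view reading is partly hidden by the arm), and the gripper is clear. Handing in.

```bash
python3 -c "
from h import *
print(r.hand_in())"
```

```text
the job is handed in; nothing more can be done
None
```

The bigger bottle is off its hook and standing in the round steel tray, and the job was handed in at about 16 s of the 50 s allowed. I gripped it by the grey bar, pushed the keeper back 23 mm and lifted it 43 mm. I then brought it out over the nose, carried it past the smaller stand and lowered it until I felt contact.

**Last checks:**
- **Position:** the bottle is about 2–3 mm from the tray's centre.
- **Upright:** the frame legs are vertical to within about 0.3°.
- **Height:** the top of the grip bar is at 0.253 m, against an expected 0.252 m.
- **Let go:** the gripper is open about 9 cm above its release height, and the contact force is near zero.
- **Smaller bottle:** in the scene camera its bar is within about 1 mm of where it started. The side camera's reading disagreed, off by about 15 mm, because the arm hid part of the bar, so I discounted it.
- **Keeper:** I couldn't read its angle directly. About 2 N of spring load while pushing, gone after the lift, and the pictures fit it being pushed back and then springing shut.

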